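# Open the day-locked tip box padlock and hand it over

### The arm

A 6-joint arm with a two-finger parallel gripper is mounted at the origin on the work surface; the furniture and walls round the work are solid. World frame = base frame: x ahead of the robot, y to its left, z up, the work surface at z = 0. Lengths are in m, angles in degrees, forces in N, time in s.
With the tool pointing down it reaches from about 0.25 to 0.8 m from the base axis. Payload 3.9 kg.
Tool frame: the origin (TCP) lies between the finger pads; the fingertips stand 14 mm ahead of it and the grasp point (between the pads) lies 5 mm behind it; z points along the fingers, y is the line along which they close (so a half turn about z gives the same grasp; the last joint's range is limited). The gripper opens to 85 mm and grips with 20 to 120 N. Pads are 22 mm wide; open, the fingers measure 114 mm over their backs; the gripper's body (76 mm by 85 mm) begins 54 mm behind the grasp point. The pads swing forward as they close: fully open they stand 13 mm farther back than shut.
Start: joints at [-64.973, 14.897, -7.913, 67.191, 0, 90], TCP at [0.222, -0.476, 0.207] pointing down, gripper open.
Joint ranges: [-159.42, 159.42], [-47.68, 98.78], [-73.54, 78.23], [-108.79, 121.32], [-90, 84.71], [-180, 180]. Speed limits (degrees/s): [147.25, 147.25, 180, 180, 180, 180].

### API

Orientations are given as [roll, pitch, yaw] about the fixed x, y, z axes, in that order (R = Rz(yaw) Ry(pitch) Rx(roll)).
In Python, from station import * gives the robot as it stands. The module is installed in compiled form; this text tells all that it offers.
- The arm moves only by the tool servo_tool, never from a script. Its arguments are lists of equal length, an entry for each row: "claw": the opening, from 0 (shut) to 1 (fully open); "xyz": the shift along the world's x, y, z in cm, a list of three; "rotation": the turn, a rotation vector about the world's x, y, z in degrees, a list of three. In form: {"claw": [claw, ...], "xyz": [[x, y, z], ...], "rotation": [[rx, ry, rz], ...]}. A call has 1 to 20 rows; each row shifts and turns the commanded pose from where the row before left it; what a row does not reach is not made up. A row lasts 1/10 s, in which the tool goes at most 50 mm and 8.59 degrees, less where a joint would pass 70% of its speed; a pose out of reach is approached as far as the arm can. A call with a gripper value outside its range is refused whole. The fingers move at their own pace and stop on an object; "squeeze" is the grip in N (left out, the last holds). Time passes only in rows, so rows that do not move let the fingers close. It gives the time, the measured TCP pose, the force, the opening and the grip force at its end, in the units of the state.
- observe(): the state, without advancing time (a new reading comes with each control period).
- camera(name): name is "scene" or "side" or "wrist"; returns the picture (480x640x3 uint8, red, green, blue); there is no depth.
- calibration(name): a dict with "intrinsics" (3x3 intrinsics, pixels), "R" (3x3) and "t" (3): a world point X has camera coordinates R X + t; the wrist camera has in their place "hand_eye" (4x4, takes a point from camera to tool coordinates, whose origin is the TCP and whose axes are the flange's). Camera axes: x right, y down, z forward; pixel columns grow to the right and rows downward; lengths in m; the calibration is good to about 2 mm. A picture is of the moment at which its call begins: read the wrist's pose just before it. calibration takes no time and is no camera call.
- close_job(): hands the job in; it is judged then, once.
The state is a dict: "t": time; "joint_pos": joint angles; "joint_velocities": joint speeds; "tau": joint torques, N m; "tool_pos": TCP position; "ee_rot": TCP orientation; "force": force on the tool from outside, world axes, zero at the start; "torque": the same for the moment, N m; "finger_gap": finger opening in m; "grip_force": force on a finger pad.
Only numpy, scipy, OpenCV 4.12 (cv2) and the standard library are available. Lean on these libraries where they do the work, as an engineer would, in place of code of your own. Each camera call takes 0.05 s, during which the arm holds its last target. There are 200 camera calls.

### The job

It is time to count the tips. The dial padlock on the steel tip box is day-locked, so only its last number is still to be dialled. Turn the dial, either way, until its white line clicks into the notch at the red mark, draw the padlock away from the hasp staple so that the shackle pulls fully open, then work the open shackle off the staple. Finish holding the padlock still in the gripper, level with the dial up and the shackle still open, at least ten centimetres higher than the top of the box; do not let go, and leave the things around the box where they are.

Things in the scene. Friction and masses are not known exactly. Their poses are not given: they have to be found in the camera images.
- padlock: loose round steel dial padlock, 0.4 kg, dial up on the box's deck. Origin: centre of its underside; z up, +x towards the shackle. Case 56 mm diameter, 24 mm thick; above it a black dial flange (41 mm diameter, to 28.5 mm) and a fluted knob (30 mm diameter, from 28.5 to 47 mm). Grip the knob from above, or the case across its sides; the knob grip can also draw and lift the padlock
- padlock_dial (a joint): dial angle about the padlock's z (rad), counterclockwise from above positive, endless. At 0, and equally at 6.283, its white line points along the padlock's +x at the red dot on the case rim; it starts anywhere from 0.8 to 5.5. It clicks into a notch every 22.5 degrees (0.393 rad), one of them at the red dot; turning takes about 0.04 N m. With the shackle fully out it turns freely
- dial_grip (a point): point on the dial's axis to grip the knob at, at the knob's middle height, 38.5 mm above the underside of the case; its x axis lies along the white line
- padlock_shackle (a joint): how far the shackle is out of the case (m): 0 shut, 0.026 fully open. It is blocked after 1.5 mm unless the white line is within about 8 degrees of the red dot; then it draws out against about 2 N of friction and stays where it is left
- shackle_toe (a point): end of the shackle's toe leg, inside the case when shut (at x 18, y 15, z 12 mm from the padlock's origin; x 44 when fully open). The shackle is a 7.5 mm bar: captive heel leg at y -15 mm, toe leg at y +15, both along x, crossbar at x 57 mm when shut. Fully open there is a gap of 14 mm or more between the case and the toe
- tip_box: fixed dark grey-green steel tip box, 136 x 210 x 64 mm (x, y, z), origin at the centre of its underside; its top is a flat deck at z 64 mm with a hatch in the left half, held by a steel strap hasp up to 4 mm high (7 mm at its hinge) over the staple
- staple (a point): top middle of the hasp staple, a fixed upright loop of 5 mm round steel, 25 mm above the deck, open 14 mm along the box's y and 20 mm high. The toe leg runs through it; it stands about x 38, y 15 mm from the padlock's origin. Draw the case along its -x: 13 mm free, then 26 mm opening the shackle. Then push it back to 2 mm past where it lay: the staple stands in the gap, lift straight up
- jar: bystander: glass jar with a gold lid, 63 mm diameter, 85 mm high, right of the box; origin centre of underside
- terminal: bystander: black card terminal, 151 x 69 x 27 mm, right of the box; origin centre of underside
- ribbon: bystander: roll of gold ribbon lying flat, 64 mm diameter, 20 mm high, left of the box; origin centre of underside

How it is judged (in metres and radians):
On the way, in this order (a step that is already met when the one before it is completed fails the run):
1. the dial's white line comes to the notch at the red mark ((value of joint padlock_dial between -0.2 and 0.2 rad or value of joint padlock_dial between 6.083 and 6.483 rad)).
2. the shackle is pulled open, the padlock still on the box (value of joint padlock_shackle above 0.022 m and z of padlock in the frame of tip_box below 0.084 m), for 0.1 s.
At the end, for the whole second after the job is handed in: the fingers hold the padlock still (below 3 cm/s, gripped with more than 2 N) with its underside more than 9 cm above the deck of the box, dial up within 20 degrees, shackle drawn out more than 20 mm, the padlock off the box; jar, terminal and ribbon within 3 cm of where they stood (z of padlock in the frame of tip_box above 0.154 m and value of joint padlock_shackle above 0.02 m and angle between padlock's own z axis and vertical below 0.35 rad and linear speed of padlock below 0.03 m/s and contact force between padlock and the fingers above 2 N and contact force between padlock and tip_box below 0.1 N and distance of each of jar, terminal, ribbon from where it was at the start of the episode below 0.03 m); the arm keeps its last pose, push and grip.
It fails at once if a bystander (jar, terminal or ribbon) is shoved more than 4 cm (distance of any of jar, terminal, ribbon from where it was at the start of the episode above 0.04 m).
It also fails if it takes over 51 s, if anything falls off the work surface, if the arm or the gripper's body presses on something with over 40 N, if the wrist force passes 120 N, or if a joint passes its speed limit or range.

## Working session

There is one attempt and no reset: what is moved stays moved. The work goes in short steps, Python scripts to look and compute and a tool call to move; the robot and the scene stay as the last step left them, time stands still between calls to the robot, and variables do not carry over. Pictures are saved under pics/ and viewed, at most 13 in all, crops included, and the job is handed in when it is done.

Besides the shell and the picture viewer there is one more tool, called after "Request:" by a JSON object that holds its "name" and its "arguments". servo_tool: Moves the arm, as the interface text tells. Its arguments: {"type":"object","properties":{"claw":{"type":"array"},"xyz":{"type":"array"},"rotation":{"type":"array"},"squeeze":{"type":"number"}},"required":["claw","xyz","rotation"]}

```bash
mkdir -p pics; python3 - <<'E'
from station import *
import cv2,numpy as np
for n in("scene","side"):
    cv2.imwrite(f"pics/{n}0.png",camera(n)[:,:,::-1])
    c=calibration(n);print(n,np.round(c["intrinsics"],1).tolist(),np.round(c["R"],3).tolist(),np.round(c["t"],3).tolist())
print(calibration("wrist"));print(observe())
E
```

```text
scene [[615.9, 0.0, 315.4], [0.0, 615.9, 250.0], [0.0, 0.0, 1.0]] [[-0.835, -0.55, -0.003], [-0.337, 0.518, -0.786], [0.434, -0.656, -0.618]] [0.33, 0.227, 1.231]
side [[504.7, 0.0, 316.5], [0.0, 504.7, 235.0], [0.0, 0.0, 1.0]] [[-0.843, -0.538, 0.004], [-0.205, 0.314, -0.927], [0.497, -0.783, -0.375]] [0.352, 0.164, 0.76]
{'intrinsics': array([[331.84551075,   0.        , 317.9647792 ],
       [  0.        , 331.84551075, 241.7191776 ],
       [  0.        ,   0.        ,   1.        ]]), 'hand_eye': array([[ 4.00340786e-04, -9.44757539e-01, -3.27769786e-01,
         8.42335963e-02],
       [ 9.99999627e-01,  6.29279024e-04, -5.92414169e-04,
         3.81879114e-05],
       [ 7.65946403e-04, -3.27769427e-01,  9.44757438e-01,
        -1.66689660e-01],
       [ 0.00000000e+00,  0.00000000e+00,  0.00000000e+00,
         1.00000000e+00]])}
{'t': 0.1, 'joint_pos': array([-6.49734543e+01,  1.49335208e+01, -7.97930683e+00,  6.71908356e+01,
        6.10685635e-04,  9.00014672e+01]), 'joint_velocities': array([ 0.00616217, -0.02313553,  0.27675562,  0.00265421,  0.07956742,
       -0.04275407]), 'tau': array([-6.71417783e-04, -4.06507945e+01,  2.54527241e+01,  1.00678453e-02,
       -2.60052008e-05,  1.37751050e-05]), 'tool_pos': array([ 0.22181518, -0.47510067,  0.20642778]), 'ee_rot': array([-1.79896337e+02, -6.08030058e-04,  2.50250774e+01]), 'force': array([-0.30105095, -0.61619653, -0.55022313]), 'torque': array([ 0.00333798,  0.02618196, -0.03036259]), 'grip_force': 0.0, 'finger_gap': 0.08559237006469762}
```

View pics/scene0.png

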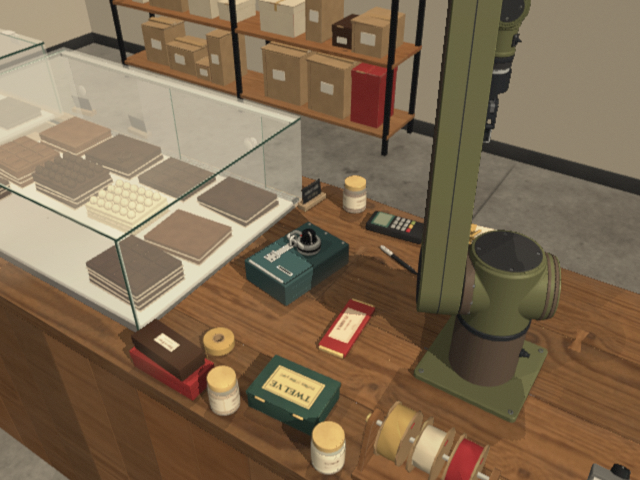

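View pics/side0.png

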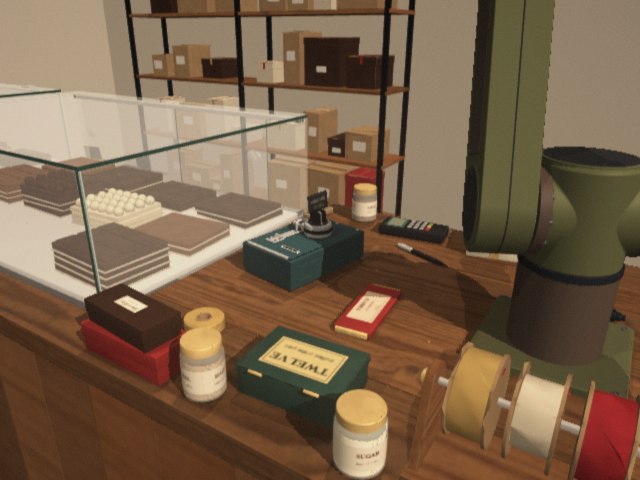

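Scene: the padlock sits on the box, with the knob top at about (307,233) in the scene view and (319,221) in the side view. The jar and terminal are behind it, and the glass case is to the far left. I'll triangulate these.

```bash
cat > h.py <<'E'
from station import *
import cv2,numpy as np
from scipy.spatial.transform import Rotation as Ro
def P(n):
    c=calibration(n);K=c["intrinsics"]
    if n=="wrist":
        s=observe();T=np.eye(4);T[:3,:3]=Ro.from_euler("xyz",s["ee_rot"],degrees=True).as_matrix();T[:3,3]=s["tool_pos"]
        M=np.linalg.inv(T@c["hand_eye"]);return K@M[:3]
    return K@np.c_[c["R"],c["t"]]
def plane(Pm,uv,z):
    H=Pm[:,[0,1,3]].copy();H[:,2]+=Pm[:,2]*z
    q=np.linalg.solve(H,[*uv,1]);return q[:2]/q[2]
def tri(P1,a,P2,b):
    X=cv2.triangulatePoints(P1,P2,np.array(a,float),np.array(b,float)).ravel();return X[:3]/X[3]
E
python3 - <<'E'
from h import *
a,b=P("scene"),P("side")
print(tri(a,(308,233),b,(319,222)))
for n,p,z in[("knob",(308,233),.111),("deckL",(247,265),.064),("deckR",(349,244),.064),("deckN",(288,281),.064),("deckF",(305,224),.064),("jarlid",(355,184),.085),("term",(395,226),.02),("ribbon",(219,340),.02),("glasscorner",(300,120),.25),("glassbase",(300,200),0.02)]: print(n,plane(a,p,z))
E
```

```text
[ 0.48233739 -0.10475042  0.06475615]
knob [ 0.44899661 -0.05254229]
deckL [0.53211648 0.06926592]
deckR [ 0.38061041 -0.12131271]
deckN [0.42380165 0.0635802 ]
deckF [ 0.51135596 -0.13137484]
jarlid [ 0.48553936 -0.32586755]
term [ 0.34937908 -0.29941928]
ribbon [0.46614024 0.24963319]
glasscorner [ 0.6222997  -0.27766707]
glassbase [ 0.61958786 -0.26604761]
```

Request:
{"name": "servo_tool", "arguments": {"claw": [1, 1, 1, 1, 1, 1, 1, 1, 1, 1, 1, 1, 1, 1], "xyz": [[1, 2, 1], [2, 3.5, 1], [2, 3.5, 1], [2, 3.5, 0], [2, 3.5, 0], [2, 3.5, 0], [2, 3.5, 0], [2, 3.5, 0], [2, 3.5, 0], [2, 3.5, 0], [1.5, 3.5, 0], [1, 3, 0], [0.5, 1, 0], [0, 0, 0]], "rotation": [[0, 0, 0], [0, 0, 0], [0, 0, 0], [0, 0, 0], [0, 0, 0], [0, 0, 0], [0, 0, 0], [0, 0, 0], [0, 0, 0], [0, 0, 0], [0, 0, 0], [0, 0, 0], [0, 0, 0], [0, 0, 0]]}}

```text
t: 1.5
tool_pos: [0.4423, -0.0649, 0.2369]
ee_rot: [-180.0, 0.0, 25.2]
force: [0.2, -0.7, 0.0]
finger_gap: 0.0851
grip_force: 0.0
```

```bash
python3 - <<'E'
from h import *
s=observe();print(s["t"],s["tool_pos"],s["ee_rot"],s["joint_pos"])
np.save("P1.npy",P("wrist"));cv2.imwrite("pics/w1.png",camera("wrist")[:,:,::-1])
E
```

```text
1.5 [ 0.44226761 -0.06488345  0.23685266] [-1.79997684e+02  4.50634009e-02  2.51791905e+01] [-8.32843115e+00  6.56867225e+00 -1.40882497e+01  6.93819310e+01
 -2.29461428e-02  1.46492387e+02]
```

View pics/w1.png

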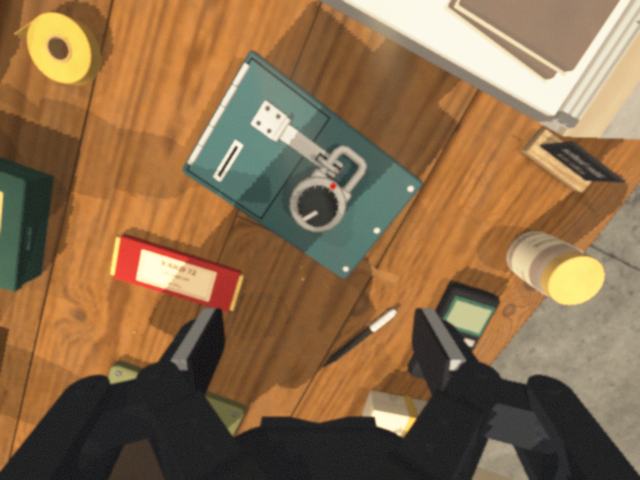

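Wrist view: case centre near (318,205), red dot at (333,186) and shackle towards the upper right. The white line points down-left towards (307,218), and the staple is near (333,160). Next is a second view with the camera closer to overhead, then I'll segment it.

Request:
{"name": "servo_tool", "arguments": {"claw": [1, 1, 1, 1], "xyz": [[-2.5, -1, -1], [-2.5, -1, -1.5], [-2, -1, -1.5], [0, 0, 0]], "rotation": [[0, 0, 0], [0, 0, 0], [0, 0, 0], [0, 0, 0]]}}

```text
t: 1.95
tool_pos: [0.3669, -0.0969, 0.1953]
ee_rot: [-179.8, 0.3, 24.8]
force: [-1.2, -0.1, 0.8]
finger_gap: 0.0853
grip_force: 0.0
```

```bash
cat > m.py <<'E'
from h import *
def meas(img,Pm,c0,r):
    # img bgr; red dot and image crop
    x,y=c0;hsv=cv2.cvtColor(img,cv2.COLOR_BGR2HSV);m=np.zeros(img.shape[:2],np.uint8);cv2.circle(m,(x,y),r,255,-1)
    red=cv2.inRange(hsv,(0,130,100),(8,255,255))|cv2.inRange(hsv,(172,130,100),(180,255,255));red&=m
    blk=cv2.inRange(hsv,(0,0,0),(180,255,60))&m
    def big(k):
        n,l,s,c=cv2.connectedComponentsWithStats(k);i=1+np.argmax(s[1:,4]);return c[i],s[i]
    return big(red),big(blk)
E
python3 - <<'E'
from m import *
s=observe();print(s["t"],s["tool_pos"],s["ee_rot"])
p1=np.load("P1.npy");p2=P("wrist");np.save("P2.npy",p2);w2=camera("wrist")[:,:,::-1].copy();cv2.imwrite("pics/w2.png",w2)
w1=cv2.imread("pics/w1.png")
q=p2@np.r_[plane(p1,(318,205),.1),.1,1];q=q[:2]/q[2];print(q)
print(meas(w1,p1,(318,205),32));print(meas(w2,p2,tuple(int(v) for v in q),40))
x,y=q.astype(int)
a=cv2.resize(w1[145:245,270:370],(400,400),interpolation=2)
b=cv2.resize(w2[max(y-60,0):y+40,x-40:x+60],(400,400),interpolation=2);print(x-40,y-60)
cv2.imwrite("pics/c1.png",np.hstack([a,b]))
E
```

```text
1.95 [ 0.36691768 -0.09689097  0.19526754] [-179.8232219     0.31576409   24.77342601]
[321.68797093 107.51887717]
((array([332.55172414, 185.5862069 ]), array([330, 183,   6,   6,  29], dtype=int32)), (array([319.06726457, 205.88938714]), array([299, 189,  38,  36, 669], dtype=int32)))
((array([339.9245283 ,  84.88679245]), array([337,  81,   7,   9,  53], dtype=int32)), (array([330.78663793, 114.08836207]), array([313,  86,  33,  53, 928], dtype=int32)))
281 47
```

View pics/c1.png

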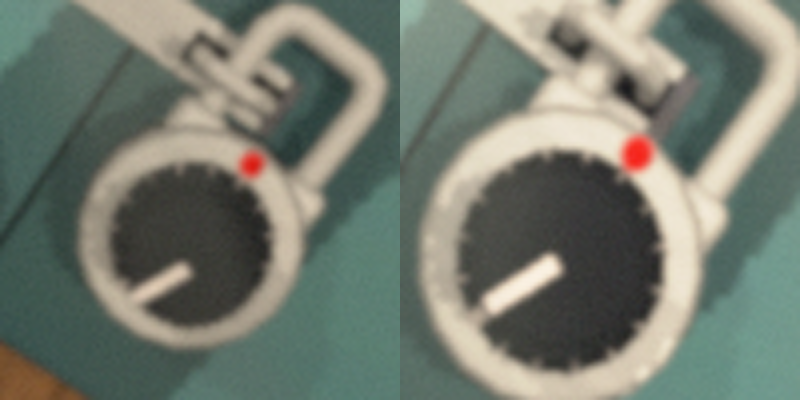

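Both crops show the case circle, red dot and line clearly. The left view has case centre (191,236), line from (189,269) to (133,302). The right view has case centre (161,246), line from (157,265) to (88,308).

```bash
python3 - <<'E'
from m import *
p1,p2=np.load("P1.npy"),np.load("P2.npy")
o1,o2=np.array([270,145]),np.array([281,47])
f1=lambda u,v:o1+(np.array([u,v])-1.5)/4
f2=lambda u,v:o2+(np.array([u,v])-1.5)/4
A=dict(red=((332.55,185.59),(339.92,84.89)),case=(f1(191,236),f2(161,246)),flange=(f1(191,245.5),f2(161,260)),lin=(f1(189,269),f2(157,265)),lout=(f1(133,302),f2(88,308)),bar=(f1(290,20),None))
for k,(a,b) in A.items():
    if b is None: continue
    print(k,tri(p1,a,p2,b).round(4))
def d(p,a,b,z): 
    v=plane(p,b,z)-plane(p,a,z);return np.degrees(np.arctan2(v[1],v[0])),np.hypot(*v)
for p,i in((p1,0),(p2,1)):
    print("case@.088",plane(p,A["case"][i],.088),"red@.088",plane(p,A["red"][i],.088),"flange@.0925",plane(p,A["flange"][i],.0925),"axis dir",d(p,A["case"][i],A["red"][i],.088),"line",d(p,A["lin"][i],A["lout"][i],.111),"lin",plane(p,A["lin"][i],.111))
# shackle legs direction in view1/2, deck edges
print("legs1",d(p1,f1(308,205),f1(378,100),.076),"legs2",d(p2,f2(310,205),f2(395,75),.076),"strap",)
w1=cv2.imread("pics/w1.png")
for a,b in(((250,53),(422,182)),((187,170),(345,277)),((250,53),(187,170))): print("deck",d(p1,a,b,.064),plane(p1,a,.064),plane(p1,b,.064))
print("glass",plane(p1,(340,5),.02),plane(p1,(575,125),.02),"jar",plane(p1,(575,280),.085),"term",plane(p1,(470,310),.027))
E
```

```text
red [ 0.4763 -0.064   0.0883]
case [ 0.4555 -0.0579  0.0936]
flange [ 0.4533 -0.0589  0.0931]
lin [ 0.4517 -0.059   0.1104]
lout [ 0.44   -0.0507  0.1129]
case@.088 [ 0.45432275 -0.05838393] red@.088 [ 0.47626446 -0.06401175] flange@.0925 [ 0.45314714 -0.0589487 ] axis dir (np.float64(-14.385666785873722), np.float64(0.022651956680887663)) line (np.float64(146.36743281983337), np.float64(0.014940005680120255)) lin [ 0.4519401  -0.05906681]
case@.088 [ 0.45570696 -0.05781254] red@.088 [ 0.47633237 -0.06394206] flange@.0925 [ 0.45329732 -0.05891233] axis dir (np.float64(-16.551059214186864), np.float64(0.021516942340899216)) line (np.float64(144.9841184721106), np.float64(0.014178570553405117)) lin [ 0.45165152 -0.05881179]
legs1 (np.float64(-7.067880017241632), np.float64(0.030465736675134886)) legs2 (np.float64(-9.044442103202318), np.float64(0.027623876887026628)) strap
deck (np.float64(-99.556107553951), np.float64(0.2038581814624563)) [0.54899608 0.05349306] [ 0.5151529  -0.14753629]
deck (np.float64(-100.91482817075659), np.float64(0.20100755360814246)) [0.42468816 0.07291698] [ 0.38662746 -0.1244543 ]
deck (np.float64(171.11897836869502), np.float64(0.12581633130273107)) [0.54899608 0.05349306] [0.42468816 0.07291698]
glass [ 6.29312182e-01 -4.74280092e-04] [ 0.63895536 -0.28156088] jar [ 0.49535514 -0.34021136] term [ 0.39920612 -0.30219471]
```

Request:
{"name": "servo_tool", "arguments": {"claw": [1, 1, 1, 1, 0.55, 0.55, 0.55, 0.55, 0.55, 0.55, 0.55, 0.55, 0.55, 0.55, 0.55, 0.55, 0.55, 0.55, 0.55, 0.55], "xyz": [[0.6, 0.2, 0], [0.6, 0.2, 0], [0.6, 0.3, 0], [0.6, 0.3, 0], [0.6, 0.3, 0], [0.6, 0.3, 0], [0.6, 0.3, 0], [0.6, 0.3, 0], [0.6, 0.3, 0], [0.6, 0.3, 0], [0.6, 0.2, 0], [0.6, 0.2, 0], [0.6, 0.2, 0], [0.6, 0.2, 0], [0.2, 0.2, 0], [0, 0, 0], [0, 0, 0], [0, 0, 0], [0, 0, 0], [0, 0, 0]], "rotation": [[0, 0, 8.5], [0, 0, 8.5], [0, 0, 8.5], [0, 0, 8.5], [0, 0, 8.5], [0, 0, 8.5], [0, 0, 8.5], [0, 0, 8.5], [0, 0, 8.5], [0, 0, 8.5], [0, 0, 8.5], [0, 0, 8.5], [0, 0, 8.5], [0, 0, 8.5], [0, 0, 8.5], [0, 0, 8.5], [0, 0, 8.5], [0, 0, 8.5], [0, 0, 0], [0, 0, 0]]}}

```text
t: 4.0
tool_pos: [0.4591, -0.0581, 0.1977]
ee_rot: [-180.0, 0.1, 177.8]
force: [1.0, 0.0, 0.5]
finger_gap: 0.0474
grip_force: 0.0
```

```bash
python3 - <<'E'
from m import *
s=observe();print(s["t"],s["tool_pos"],s["ee_rot"],s["joint_pos"],s["force"])
p3=P("wrist");np.save("P3.npy",p3);w=camera("wrist")[:,:,::-1].copy();cv2.imwrite("pics/w3.png",w)
q=p3@np.r_[.453,-.059,.0925,1];q=q[:2]/q[2];x,y=q.astype(int);print(q)
x0,y0=x-60,max(y-60,0);print(x0,y0,meas(w,p3,(x,y),50))
cv2.imwrite("pics/c3.png",cv2.resize(w[y0:y0+120,x0:x0+120],(480,480),interpolation=2))
E
```

```text
4.0 [ 0.45914158 -0.05807321  0.19767722] [-1.79991644e+02  7.70311672e-02  1.77822807e+02] [-7.20744600e+00  9.02681295e+00 -1.70665225e+01  6.38291974e+01
 -1.56982357e-03 -5.03024829e+00] [1.04236792 0.04997824 0.47008961]
[316.61243882 224.52061348]
256 164 ((array([312.        , 249.03030303]), array([309, 246,   7,   7,  33], dtype=int32)), (array([315.21446809, 224.59489362]), array([ 295,  202,   44,   45, 1175], dtype=int32)))
```

View pics/c3.png

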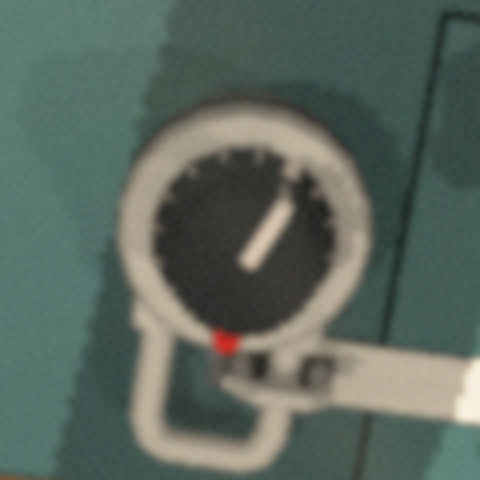

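The wrist view from the other side: case centre (246,222), line from (249,263) to (290,200), red dot (226,342), legs running down to the crossbar.

```bash
python3 - <<'E'
from m import *
p=np.load("P3.npy");f=lambda u,v:np.array([256,164])+(np.array([u,v])-1.5)/4
def d(a,b,z):
    v=plane(p,b,z)-plane(p,a,z);return np.degrees(np.arctan2(v[1],v[0]))
print("case",plane(p,f(246,222),.088),"flange",plane(p,f(245,241),.0925),"red",plane(p,(312,249.0),.088),"line",d(f(249,263),f(290,200),.111),"lin",plane(p,f(249,263),.111))
print("legs",d(f(158,330),f(147,420),.076),"red dir",d(f(246,222),f(225.5,341.5),.088))
p1=np.load("P1.npy");print(tri(p1,(317.75,206.3),p,f(245,241)),tri(p1,(332.55,185.59),p,(312,249.03)))
E
```

```text
case [ 0.44949503 -0.05843727] flange [ 0.45243746 -0.05875446] red [ 0.47674182 -0.06403962] line 145.93050129729764 lin [ 0.45169426 -0.0578779 ]
legs -9.98381667322247 red dir -11.618948433502034
[ 0.45277778 -0.05912838  0.09155094] [ 0.47640167 -0.06395712  0.08896597]
```

Request:
{"name": "servo_tool", "arguments": {"claw": [0.55, 0.55, 0.55, 0.55, 0.55, 0.55, 0.55, 0.55, 0.55], "xyz": [[-0.3, -0.05, -1.5], [-0.3, 0, -2], [0, 0, -2], [0, 0, -1.5], [0, 0, -0.9], [0, 0, -0.5], [0, 0, -0.4], [0, 0, 0], [0, 0, 0]], "rotation": [[0, 0, 0], [0, 0, 0], [0, 0, 0], [0, 0, 0], [0, 0, 0], [0, 0, 0], [0, 0, 0], [0, 0, 0], [0, 0, 0]], "squeeze": 40}}

```text
t: 4.95
tool_pos: [0.4526, -0.0583, 0.1097]
ee_rot: [-180.0, 0.1, 178.0]
force: [-0.1, 0.3, 0.1]
finger_gap: 0.0471
grip_force: 0.0
```

Close on the knob.

Request:
{"name": "servo_tool", "arguments": {"claw": [0.4, 0.3, 0.2, 0.2, 0.2, 0.2], "xyz": [[0, -0.05, 0], [0, 0, 0], [0, 0, 0], [0, 0, 0], [0, 0, 0], [0, 0, 0]], "rotation": [[0, 0, 0], [0, 0, 0], [0, 0, 0], [0, 0, 0], [0, 0, 0], [0, 0, 0]]}}

```text
t: 5.55
tool_pos: [0.4521, -0.0587, 0.1092]
ee_rot: [180.0, 0.0, 178.0]
force: [0.1, -0.1, -0.1]
finger_gap: 0.0171
grip_force: 0.0
```

```bash
python3 - <<'E'
from m import *
s=observe();print(s["t"],s["tool_pos"],s["finger_gap"],s["grip_force"])
w=camera("wrist")[:,:,::-1].copy();d=camera("side")[:,:,::-1].copy()
cv2.imwrite("pics/c4.png",np.hstack([cv2.resize(w[180:480,120:520],(400,300)),cv2.resize(d[170:290,240:400],(400,300),interpolation=2)]))
E
```

```text
5.55 [ 0.45208393 -0.05868595  0.1092146 ] 0.017052761327057245 0.0
```

View pics/c4.png

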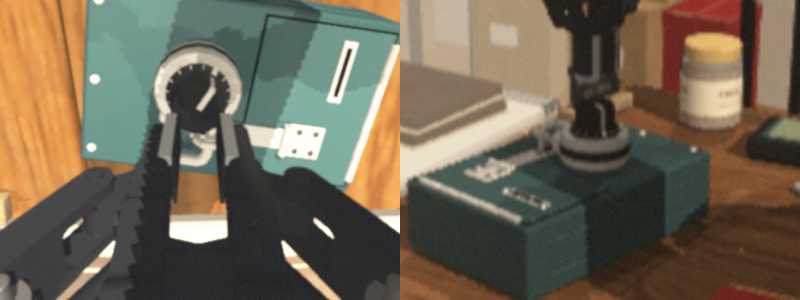

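The wrist crop shows the fingertips at (170,115) and (228,115), apparently in front of or above the knob at (200,95). I'll compute their true height.

```bash
python3 - <<'E'
from m import *
p=P("wrist")
for z in(.085,.095,.105,.115,.125):
    q=p@np.r_[.4521,-.0587,z,1];print(z,q[:2]/q[2],"hit x",plane(p,(319,295),z))
print(calibration("wrist")["hand_eye"][:3,3])
E
```

```text
0.085 [317.99804669 269.994402  ] hit x [ 0.46968518 -0.05865183]
0.095 [318.00949831 276.80053658] hit x [ 0.46432305 -0.05851019]
0.105 [318.02209364 284.28642086] hit x [ 0.45896092 -0.05836855]
0.115 [318.03601302 292.55924037] hit x [ 0.45359878 -0.05822691]
0.125 [318.05147682 301.74996608] hit x [ 0.44823665 -0.05808527]
[ 0.08481586 -0.00017796 -0.16668958]
```

Request:
{"name": "servo_tool", "arguments": {"claw": [0.2, 0.2, 0.2, 0.2, 0.2, 0.2], "xyz": [[0, 0, -0.1], [0, 0, -0.1], [0, 0, -0.1], [0, 0, -0.1], [0, 0, 0], [0, 0, 0]], "rotation": [[0, 0, 0], [0, 0, 0], [0, 0, 0], [0, 0, 0], [0, 0, 0], [0, 0, 0]]}}

```text
t: 6.25
tool_pos: [0.452, -0.0587, 0.1052]
ee_rot: [180.0, -0.0, 178.0]
force: [0.4, -0.2, 0.3]
finger_gap: 0.0172
grip_force: 0.0
```

Request:
{"name": "servo_tool", "arguments": {"claw": [0.2, 0.2, 0.2, 0.2, 0.2, 0.2], "xyz": [[0, 0, -0.1], [0, 0, -0.1], [0, 0, -0.1], [0, 0, -0.1], [0, 0, 0], [0, 0, 0]], "rotation": [[0, 0, 0], [0, 0, 0], [0, 0, 0], [0, 0, 0], [0, 0, 0], [0, 0, 0]]}}

```text
t: 6.85
tool_pos: [0.4521, -0.0587, 0.1012]
ee_rot: [180.0, -0.0, 178.0]
force: [0.2, -0.3, 0.1]
finger_gap: 0.0172
grip_force: 0.0
```

```bash
python3 - <<'E'
from m import *
s=observe();print(s["tool_pos"],s["ee_rot"],s["force"],s["finger_gap"])
w=camera("wrist")[:,:,::-1].copy();d=camera("scene")[:,:,::-1].copy()
cv2.imwrite("pics/c5.png",np.hstack([cv2.resize(w[210:360,220:420],(400,300),interpolation=2),cv2.resize(d[180:300,240:400],(400,300),interpolation=2)]))
E
```

```text
[ 0.45205573 -0.05869885  0.10115343] [ 1.79999510e+02 -6.41314890e-03  1.78026411e+02] [ 0.24995204 -0.29685782  0.10374525] 0.01724082849234642
```

View pics/c5.png

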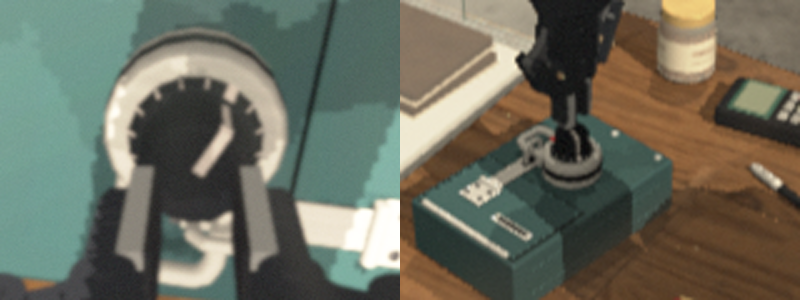

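The pixels show the fingertips well behind the TCP. From the tip row 292 and the 17 mm gap, their depth is about 0.157, so they stand at about z 0.128, still above the knob top. That matches the lack of contact. I'll go down gently and confirm by touch.

Request:
{"name": "servo_tool", "arguments": {"claw": [0.2, 0.2, 0.2, 0.2, 0.2, 0.2, 0.2], "xyz": [[0, 0, -0.2], [0, 0, -0.2], [0, 0, -0.2], [0, 0, -0.2], [0, 0, -0.2], [0, 0, 0], [0, 0, 0]], "rotation": [[0, 0, 0], [0, 0, 0], [0, 0, 0], [0, 0, 0], [0, 0, 0], [0, 0, 0], [0, 0, 0]]}}

```text
t: 7.65
tool_pos: [0.452, -0.0587, 0.0911]
ee_rot: [-180.0, -0.0, 178.0]
force: [-0.6, -0.4, -0.9]
finger_gap: 0.0172
grip_force: 0.0
```

Request:
{"name": "servo_tool", "arguments": {"claw": [0.2, 0.2, 0.2, 0.2, 0.2], "xyz": [[0, 0, -0.1], [0, 0, -0.1], [0, 0, -0.1], [0, 0, -0.1], [0, 0, 0]], "rotation": [[0, 0, 0], [0, 0, 0], [0, 0, 0], [0, 0, 0], [0, 0, 0]]}}

```text
t: 8.15
tool_pos: [0.4521, -0.0587, 0.0872]
ee_rot: [-180.0, 0.0, 178.0]
force: [-0.7, -0.1, 0.0]
finger_gap: 0.0171
grip_force: 0.0
```

Request:
{"name": "servo_tool", "arguments": {"claw": [0.2, 0.2, 0.2, 0.2, 0.2], "xyz": [[0, 0, -0.1], [0, 0, -0.1], [0, 0, -0.1], [0, 0, -0.1], [0, 0, 0]], "rotation": [[0, 0, 0], [0, 0, 0], [0, 0, 0], [0, 0, 0], [0, 0, 0]]}}

```text
t: 8.65
tool_pos: [0.4524, -0.0588, 0.0868]
ee_rot: [-180.0, 0.1, 178.0]
force: [-9.5, 1.0, 31.1]
finger_gap: 0.0173
grip_force: 15.5
```

```bash
python3 - <<'E'
from m import *
s=observe();print(s["tool_pos"],s["force"],s["finger_gap"])
w=camera("wrist")[:,:,::-1].copy();d=camera("side")[:,:,::-1].copy()
cv2.imwrite("pics/c6.png",np.hstack([cv2.resize(w[210:360,220:420],(400,300),interpolation=2),cv2.resize(d[190:250,280:360],(400,300),interpolation=2)]))
E
```

```text
[ 0.45241435 -0.05875775  0.08682638] [-9.52287566  0.98887565 31.11958103] 0.017311686419058257
```

View pics/c6.png

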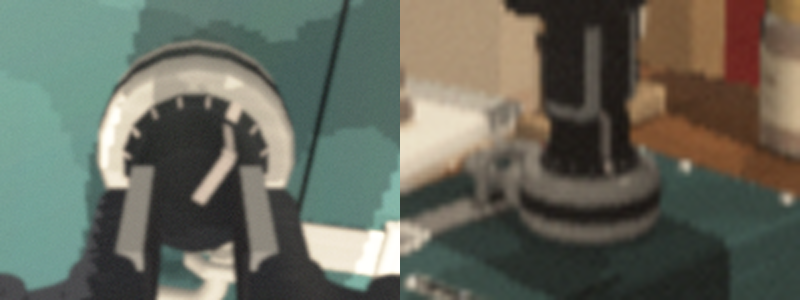

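It touched the knob top (0.111) with the TCP at 0.087, so the fingertips are 24 mm behind the TCP, not 14 mm ahead of it. I'll back off, open and straddle the knob with the TCP at about 0.0715.

Request:
{"name": "servo_tool", "arguments": {"claw": [0.2, 0.2, 0.55, 0.55, 0.55, 0.55, 0.55, 0.55, 0.55, 0.55, 0.55, 0.55], "xyz": [[0, 0, 1], [0, 0, 1], [0, 0, 0], [0, 0, 0], [0, 0, 0], [0, 0, -1], [0, 0, -1], [0, 0, -0.4], [0, 0, -0.4], [0, 0, -0.4], [0, 0, 0], [0, 0, 0]], "rotation": [[0, 0, 0], [0, 0, 0], [0, 0, 0], [0, 0, 0], [0, 0, 0], [0, 0, 0], [0, 0, 0], [0, 0, 0], [0, 0, 0], [0, 0, 0], [0, 0, 0], [0, 0, 0]]}}

```text
t: 9.95
tool_pos: [0.4522, -0.0587, 0.0712]
ee_rot: [180.0, 0.0, 178.0]
force: [-0.3, -0.6, -0.1]
finger_gap: 0.0471
grip_force: 0.0
```

Request:
{"name": "servo_tool", "arguments": {"claw": [0.4, 0.3, 0.2, 0.2, 0.2, 0.2], "xyz": [[0, 0, 0], [0, 0, 0], [0, 0, 0], [0, 0, 0], [0, 0, 0], [0, 0, 0]], "rotation": [[0, 0, 0], [0, 0, 0], [0, 0, 0], [0, 0, 0], [0, 0, 0], [0, 0, 0]], "squeeze": 50}}

```text
t: 10.55
tool_pos: [0.4524, -0.0589, 0.0718]
ee_rot: [-180.0, 0.1, 178.0]
force: [-2.2, -1.5, 7.2]
finger_gap: 0.0283
grip_force: 49.5
```

Request:
{"name": "servo_tool", "arguments": {"claw": [0.2, 0.2, 0.2, 0.2, 0.2, 0.2, 0.2, 0.2, 0.2, 0.2, 0.2, 0.2, 0.2, 0.2, 0.2, 0.2, 0.2, 0.2, 0.2, 0.2], "xyz": [[0, 0, 0.1], [0, 0, 0], [0, 0, 0], [0, 0, 0], [0, 0, 0], [0, 0, 0], [0, 0, 0], [0, 0, 0], [0, 0, 0], [0, 0, 0], [0, 0, 0], [0, 0, 0], [0, 0, 0], [0, 0, 0], [0, 0, 0], [0, 0, 0], [0, 0, 0], [0, 0, 0], [0, 0, 0], [0, 0, 0]], "rotation": [[0, 0, 0], [0, 0, -8.5], [0, 0, -8.5], [0, 0, -8.5], [0, 0, -8.5], [0, 0, -8.5], [0, 0, -8.5], [0, 0, -8.5], [0, 0, -8.5], [0, 0, -8.5], [0, 0, -8.5], [0, 0, -8.5], [0, 0, -8.5], [0, 0, -8.5], [0, 0, -8.5], [0, 0, -8.5], [0, 0, -8.5], [0, 0, -8.5], [0, 0, -8.5], [0, 0, -4.5]]}}

```text
t: 12.55
tool_pos: [0.4522, -0.0585, 0.0719]
ee_rot: [-180.0, -0.0, 20.3]
force: [0.6, -0.4, -1.4]
finger_gap: 0.0278
grip_force: 49.7
```

```bash
python3 - <<'E'
from m import *
s=observe();print(s["t"],s["tool_pos"],s["ee_rot"],s["joint_pos"],s["force"],s["torque"],s["finger_gap"])
w=camera("wrist")[:,:,::-1].copy();d=camera("scene")[:,:,::-1].copy()
cv2.imwrite("pics/c7.png",np.hstack([cv2.resize(w[150:300,220:420],(400,300),interpolation=2),cv2.resize(d[195:285,250:370],(400,300),interpolation=2)]))
p=P("wrist");hsv=cv2.cvtColor(w,cv2.COLOR_BGR2HSV);m=cv2.inRange(hsv,(0,150,110),(6,255,255))|cv2.inRange(hsv,(174,150,110),(180,255,255))
n,l,st,c=cv2.connectedComponentsWithStats(m)
for i in range(1,n):
    if 10<st[i,4]<300: print(c[i],st[i,4],plane(p,c[i],.088))
E
```

```text
12.55 [ 0.4522021  -0.05847423  0.07186895] [-1.79973148e+02 -1.00410372e-02  2.02833604e+01] [-7.38951904e+00  1.43577949e+01 -3.07189637e+01  4.49268195e+01
  2.84436037e-02  1.52327117e+02] [ 0.58846419 -0.43442507 -1.42909253] [-0.04425948 -0.131854    0.01095396] 0.027753055072913407
[347.20879121 269.05494505] 91 [ 0.47361271 -0.06583985]
[178.3373494  409.39759036] 83 [ 0.35643515 -0.00744468]
```

View pics/c7.png

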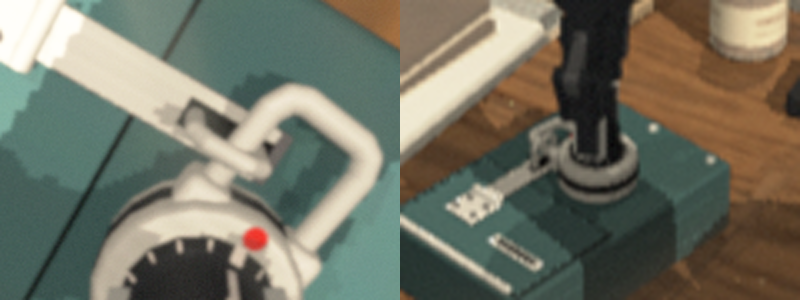

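Wrist crop: red dot (255,240), with the white line on the flange at (237,262), a few degrees short. The case itself swung about 7° clockwise. I'll turn a bit further and measure.

Request:
{"name": "servo_tool", "arguments": {"claw": [0.2, 0.2, 0.2], "xyz": [[0, 0, 0], [0, 0, 0], [0, 0, 0]], "rotation": [[0, 0, -6], [0, 0, 0], [0, 0, 0]]}}

```text
t: 12.95
tool_pos: [0.4519, -0.0585, 0.0719]
ee_rot: [-180.0, 0.0, 14.7]
force: [0.3, -0.3, -4.0]
finger_gap: 0.0281
grip_force: 49.5
```

```bash
cat > dial.py <<'E'
from m import *
s=observe();print(s["t"],s["tool_pos"],s["ee_rot"],s["force"],s["torque"])
p=P("wrist");w=camera("wrist")[:,:,::-1].copy();c=s["tool_pos"][:2]
hsv=cv2.cvtColor(w,cv2.COLOR_BGR2HSV);m=cv2.inRange(hsv,(0,150,110),(6,255,255))|cv2.inRange(hsv,(174,150,110),(180,255,255))
m[:, :280]=0;n,l,st,cc=cv2.connectedComponentsWithStats(m);i=1+np.argmax(st[1:,4]);r=plane(p,cc[i],.088)
print("red",r,np.degrees(np.arctan2(*(r-c)[::-1])))
g=cv2.cvtColor(w,cv2.COLOR_BGR2GRAY)
# white-line sampling on the flange ring
for rad in(.017,.0185):
    A=np.arange(-50,31,3);v=[]
    for a in np.radians(A):
        q=p@np.r_[c+rad*np.array([np.cos(a),np.sin(a)]),.0925,1];q=q[:2]/q[2];v.append(int(cv2.getRectSubPix(g,(1,1),(float(q[0]),float(q[1])))[0,0]))
    print(rad,list(zip(A.tolist(),v)))
E
python3 dial.py
```

```text
12.95 [ 0.45186308 -0.05852259  0.07191033] [-1.79969684e+02  2.16681987e-02  1.47017708e+01] [ 0.30874439 -0.31786092 -3.97692436] [ 0.05782728 -0.15635463  0.0657487 ]
red [ 0.4734197  -0.06595799] -19.030558759152097
0.017 [(-50, 60), (-47, 70), (-44, 89), (-41, 80), (-38, 62), (-35, 63), (-32, 63), (-29, 77), (-26, 154), (-23, 211), (-20, 228), (-17, 232), (-14, 168), (-11, 73), (-8, 61), (-5, 59), (-2, 60), (1, 97), (4, 146), (7, 99), (10, 57), (13, 62), (16, 61), (19, 63), (22, 65), (25, 97), (28, 160)]
0.0185 [(-50, 64), (-47, 73), (-44, 127), (-41, 137), (-38, 76), (-35, 65), (-32, 64), (-29, 65), (-26, 111), (-23, 215), (-20, 241), (-17, 240), (-14, 190), (-11, 82), (-8, 63), (-5, 57), (-2, 57), (1, 89), (4, 187), (7, 122), (10, 60), (13, 59), (16, 59), (19, 59), (22, 61), (25, 112), (28, 182)]
```

The line (-19.5°) is now at the red dot (-19.0°). Next I swing the padlock back about 7° while taking up the 13 mm of free travel, then check again.

Request:
{"name": "servo_tool", "arguments": {"claw": [0.2, 0.2, 0.2, 0.2, 0.2, 0.2, 0.2], "xyz": [[0, 0, 0], [-0.2, 0.04, 0], [-0.2, 0.04, 0], [-0.3, 0.06, 0], [-0.3, 0.06, 0], [-0.2, 0.04, 0], [0, 0, 0]], "rotation": [[0, 0, 2], [0, 0, 2], [0, 0, 2], [0, 0, 1], [0, 0, 0], [0, 0, 0], [0, 0, 0]]}}

```text
t: 13.7
tool_pos: [0.4398, -0.0562, 0.0721]
ee_rot: [-180.0, 0.0, 21.5]
force: [0.2, -0.2, -4.7]
finger_gap: 0.0277
grip_force: 49.6
```

```bash
python3 dial.py
```

```text
13.7 [ 0.43977979 -0.05622505  0.07212349] [-1.79993820e+02  5.57963095e-03  2.15303960e+01] [ 0.19462491 -0.22478289 -4.66362508] [ 0.03410754 -0.0577846  -0.01040133]
red [ 0.46199102 -0.06115858] -12.523178654391039
0.017 [(-50, 81), (-47, 66), (-44, 60), (-41, 67), (-38, 95), (-35, 87), (-32, 58), (-29, 60), (-26, 59), (-23, 69), (-20, 131), (-17, 197), (-14, 211), (-11, 207), (-8, 163), (-5, 78), (-2, 55), (1, 55), (4, 52), (7, 66), (10, 124), (13, 106), (16, 57), (19, 53), (22, 55), (25, 57), (28, 55)]
0.0185 [(-50, 134), (-47, 92), (-44, 64), (-41, 70), (-38, 112), (-35, 141), (-32, 88), (-29, 62), (-26, 62), (-23, 62), (-20, 80), (-17, 159), (-14, 206), (-11, 210), (-8, 180), (-5, 90), (-2, 52), (1, 54), (4, 52), (7, 64), (10, 144), (13, 138), (16, 59), (19, 53), (22, 55), (25, 55), (28, 57)]
```

Request:
{"name": "servo_tool", "arguments": {"claw": [0.2, 0.2, 0.2, 0.2, 0.2, 0.2, 0.2, 0.2, 0.2, 0.2, 0.2, 0.2, 0.2, 0.2, 0.2, 0.2], "xyz": [[-0.2, 0.04, 0], [-0.2, 0.04, 0], [-0.2, 0.04, 0], [-0.2, 0.04, 0], [-0.2, 0.04, 0], [-0.2, 0.04, 0], [-0.2, 0.04, 0], [-0.2, 0.04, 0], [-0.2, 0.04, 0], [-0.2, 0.04, 0], [-0.2, 0.04, 0], [-0.2, 0.04, 0], [-0.2, 0.04, 0], [-0.1, 0.02, 0], [0, 0, 0], [0, 0, 0]], "rotation": [[0, 0, 0], [0, 0, 0], [0, 0, 0], [0, 0, 0], [0, 0, 0], [0, 0, 0], [0, 0, 0], [0, 0, 0], [0, 0, 0], [0, 0, 0], [0, 0, 0], [0, 0, 0], [0, 0, 0], [0, 0, 0], [0, 0, 0], [0, 0, 0]]}}

```text
t: 15.35
tool_pos: [0.4141, -0.051, 0.0725]
ee_rot: [180.0, -0.1, 21.5]
force: [4.7, 0.1, -4.5]
finger_gap: 0.028
grip_force: 49.6
```

```bash
python3 dial.py | head -2; python3 - <<'E'
from m import *
w=camera("wrist")[:,:,::-1];np.save("P8.npy",P("wrist"))
cv2.imwrite("pics/c8.png",cv2.resize(w[120:300,220:460],(720,540),interpolation=2))
E
```

```text
15.35 [ 0.41406772 -0.05101139  0.07246378] [ 1.79954868e+02 -8.58134019e-02  2.15273713e+01] [ 4.70981869  0.12424733 -4.51552944] [-0.16950119 -0.95862718  0.01897741]
red [ 0.43613143 -0.05610999] -13.011792086848667
```

View pics/c8.png

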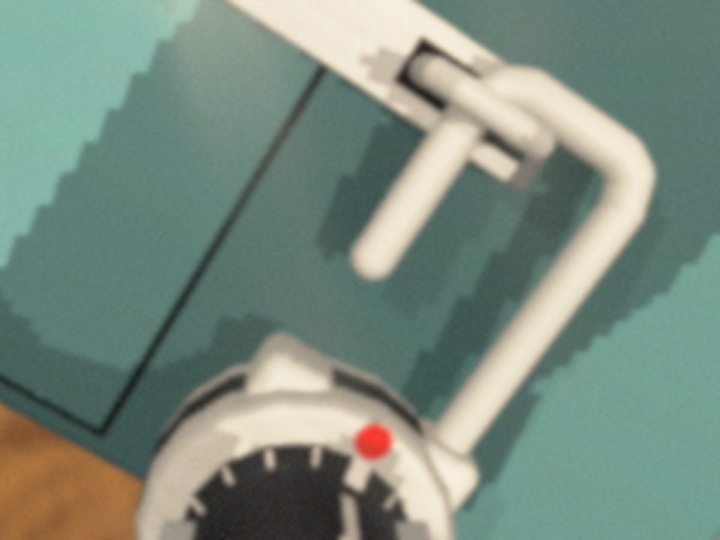

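The shackle is drawn well out. The toe end is at (372,268) with a clear gap to the case, and the staple is at (485,105) near the crossbar. I'll measure how far out it is and work out the return.

```bash
python3 - <<'E'
from m import *
p=np.load("P8.npy");c=observe()["tool_pos"][:2];f=lambda u,v:np.array([220,120])+np.array([u,v])/3
a=np.radians(-12);R=np.array([[np.cos(a),np.sin(a)],[-np.sin(a),np.cos(a)]])
for n,uv,z in[("toe",(368,272),.076),("toeleg1",(385,240),.0775),("toeleg2",(450,140),.0775),("staple",(483,103),.087),("bar",(575,110),.078),("heel1",(455,440),.078),("heel2",(600,230),.078)]:
    w=plane(p,f(*uv),z);print(n,w,R@(w-c))
E
```

```text
toe [ 0.45965345 -0.04633113] [0.04368684 0.01406826]
toeleg1 [ 0.4659565  -0.04658855] [0.04990567 0.01512695]
toeleg2 [ 0.48461857 -0.04983998] [0.06883594 0.01582663]
staple [ 0.49176351 -0.05041196] [0.07594367 0.01675266]
bar [ 0.49609052 -0.0661246 ] [0.08344296 0.00228303]
heel1 [ 0.43777279 -0.07205245] [ 0.02763209 -0.01564023]
heel2 [ 0.48048616 -0.07857755] [ 0.07076871 -0.01314213]
```

Request:
{"name": "servo_tool", "arguments": {"claw": [0.2, 0.2, 0.2, 0.2, 0.2, 0.2, 0.2, 0.2, 0.2, 0.2, 0.2, 0.2, 0.2, 0.2, 0.2], "xyz": [[0.3, -0.06, 0], [0.3, -0.06, 0], [0.3, -0.06, 0], [0.3, -0.06, 0], [0.3, -0.06, 0], [0.3, -0.06, 0], [0.3, -0.06, 0], [0.3, -0.06, 0], [0.3, -0.06, 0], [0.3, -0.06, 0], [0.3, -0.06, 0], [0.3, -0.06, 0], [0.3, -0.08, 0], [0, 0, 0], [0, 0, 0]], "rotation": [[0, 0, 0], [0, 0, 0], [0, 0, 0], [0, 0, 0], [0, 0, 0], [0, 0, 0], [0, 0, 0], [0, 0, 0], [0, 0, 0], [0, 0, 0], [0, 0, 0], [0, 0, 0], [0, 0, 0], [0, 0, 0], [0, 0, 0]]}}

```text
t: 16.95
tool_pos: [0.452, -0.0589, 0.0721]
ee_rot: [-180.0, 0.0, 21.5]
force: [0.5, 0.7, -3.3]
finger_gap: 0.028
grip_force: 49.8
```

```bash
python3 dial.py | head -2; python3 - <<'E'
from m import *
w=camera("wrist")[:,:,::-1];np.save("P9.npy",P("wrist"))
cv2.imwrite("pics/c9.png",cv2.resize(w[120:300,220:460],(720,540),interpolation=2))
E
```

```text
16.95 [ 0.45203341 -0.0589214   0.07214318] [-1.79992895e+02  1.26156731e-02  2.15256869e+01] [ 0.53232263  0.70280317 -3.28428436] [ 0.02955212  0.04179878 -0.00708455]
red [ 0.47423554 -0.06388421] -12.600130781953132
```

View pics/c9.png

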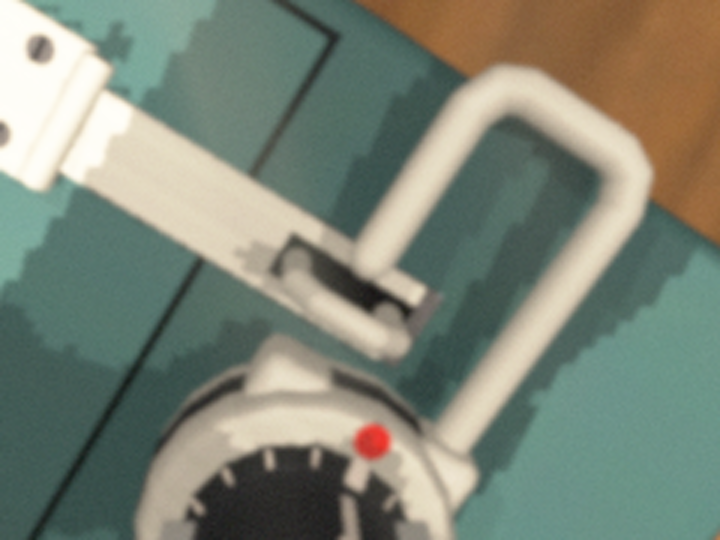

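The staple at (345,310) now stands in the gap between the toe (370,270) and the case. I'll push 1.5 mm further, then lift straight up.

Request:
{"name": "servo_tool", "arguments": {"claw": [0.2, 0.2, 0.2, 0.2, 0.2, 0.2, 0.2, 0.2, 0.2, 0.2, 0.2, 0.2, 0.2, 0.2, 0.2, 0.2, 0.2, 0.2], "xyz": [[0.15, -0.03, 0], [0, 0, 0], [0, 0, 0.3], [0, 0, 0.5], [0, 0, 0.5], [0, 0, 0.5], [0, 0, 0.7], [0, 0, 1], [0, 0, 1], [0, 0, 1.5], [0, 0, 1.5], [0, 0, 1.5], [0, 0, 1.5], [0, 0, 1.5], [0, 0, 1], [0, 0, 0.5], [0, 0, 0], [0, 0, 0]], "rotation": [[0, 0, 0], [0, 0, 0], [0, 0, 0], [0, 0, 0], [0, 0, 0], [0, 0, 0], [0, 0, 0], [0, 0, 0], [0, 0, 0], [0, 0, 0], [0, 0, 0], [0, 0, 0], [0, 0, 0], [0, 0, 0], [0, 0, 0], [0, 0, 0], [0, 0, 0], [0, 0, 0]]}}

```text
t: 18.85
tool_pos: [0.4532, -0.0591, 0.2068]
ee_rot: [-180.0, 0.0, 21.5]
force: [-0.5, -0.0, -4.9]
finger_gap: 0.0275
grip_force: 49.8
```

```bash
python3 - <<'E'
from m import *
s=observe();print(s)
w=camera("wrist")[:,:,::-1];d=camera("side")[:,:,::-1]
cv2.imwrite("pics/c10.png",np.hstack([cv2.resize(w[100:340,180:500],(400,300)),cv2.resize(d[130:280,230:430],(400,300),interpolation=2)]))
E
```

```text
{'t': 18.85, 'joint_pos': array([-7.43518813e+00,  8.30224449e+00, -1.65669911e+01,  6.51805684e+01,
       -4.92461618e-04,  1.51038841e+02]), 'joint_velocities': array([ 0.02593859,  0.33624686, -0.60647186, -0.10693511,  0.02401655,
        0.03721683]), 'tau': array([ 6.06445374e-04, -3.60767305e+01,  2.71736741e+01, -4.80583997e-02,
       -4.07959233e-03, -1.29781890e-05]), 'tool_pos': array([ 0.45321159, -0.05914795,  0.20675607]), 'ee_rot': array([-1.79976315e+02,  4.38144248e-02,  2.15259798e+01]), 'force': array([-0.4545798 , -0.02439312, -4.85279234]), 'torque': array([0.04395652, 0.05004527, 0.04297145]), 'grip_force': 49.79212939739227, 'finger_gap': 0.027533633655300684}
```

View pics/c10.png

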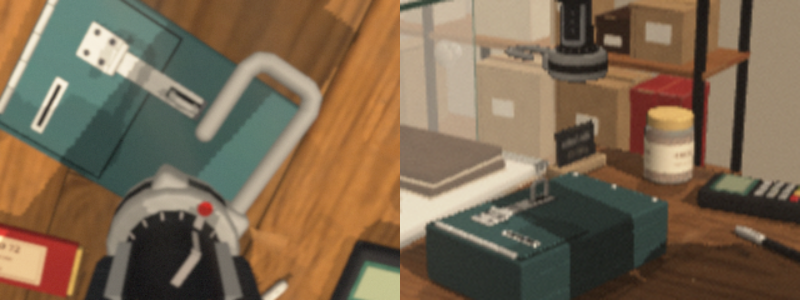

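The padlock hangs level from the gripper with the shackle open. It is clear of the staple and about 13.5 cm above the deck.

Request:
{"name": "servo_tool", "arguments": {"claw": [0.2, 0.2, 0.2], "xyz": [[0, 0, 0], [0, 0, 0], [0, 0, 0]], "rotation": [[0, 0, 0], [0, 0, 0], [0, 0, 0]]}}

```text
t: 19.25
tool_pos: [0.4534, -0.0592, 0.207]
ee_rot: [-180.0, 0.0, 21.5]
force: [0.3, -0.9, -3.6]
finger_gap: 0.028
grip_force: 49.8
```

```bash
python3 -c "
from station import *
print(close_job())"
```

```text
the job is handed in; nothing more can be done
None
```

I handed the job in at about 19 s with the padlock dialled open, off the staple and held level about 13.5 cm above the deck with the shackle out; the hand-in returned no verdict.

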